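# Stamp a bisque tile in the lever press

### The arm

A 6-joint arm with a two-finger parallel gripper is mounted at the origin on the work surface. World frame = base frame: x ahead of the robot, y to its left, z up, the work surface at z = 0. Lengths are in mm, angles in rad, forces in N, time in s.
With the tool pointing down it reaches from about 350 to 875 mm from the base axis. Payload 4.2 kg.
Tool frame: the origin (TCP) lies at the very end of the fingers, on their centre line; the grasp point (between the pads) lies 19 mm behind it; z points along the fingers, y is the line along which they close (so a half turn about z gives the same grasp; the last joint's range is limited). The gripper opens to 85 mm and grips with 20 to 120 N. Pads are 22 mm wide; open, the fingers measure 114 mm over their backs; the gripper's body (76 mm by 85 mm) begins 54 mm behind the grasp point. The pads swing forward as they close: fully open they stand 13 mm farther back than shut.
Start: joints at [1.43, 0.385, 0.008, 0, -1.194, -0.259], TCP at [243.238, 575.703, 231.312] pointing down, gripper open.
Joint ranges: [-3.14, 3.14], [-1.21, 2.06], [-1.07, 1.41], [-3.16, 2.05], [-2.99, -0.16], [-3.1, 3.1]. Speed limits (rad/s): [2.79, 2.79, 3.14, 3.14, 3.14, 3.14].

### API

Orientations are given as a unit quaternion [x, y, z, w].
In Python, from bench import read_state, get_image, get_calibration, job_done gives the robot as it stands.
- The arm moves only by the shell command python3 -m creep 'ROWS'. ROWS is a JSON object of lists of equal length, an entry for each row: "translation": the shift along the world's x, y, z in cm, a list of three; "delta_rot": the turn, a rotation vector about the world's x, y, z in degrees, a list of three; "hand": the finger opening in cm, from 0 to 8.54. A call has 1 to 8 rows; each row is the pose to reach, as a shift and turn from the pose commanded when the call began; what a row does not reach only later rows make up. A row lasts 1/8 s, in which the tool goes at most 62.5 mm and 10.7 degrees, less where a joint would pass 70% of its speed; a pose out of reach is approached as far as the arm can. A call with a gripper value outside its range is refused whole. The fingers move at their own pace and stop on an object; the grip force is fixed at half the most. Time passes only in rows, so rows that repeat a pose let the fingers close. It gives the time, the measured TCP pose, the force, the opening and the grip force at its end, in the units of the state.
- read_state(): the state, without advancing time (a new reading comes with each control period).
- get_image(name): name is "scene" or "top"; returns (picture, depth): 480x640x3 uint8, red, green, blue; 480x640 float32, mm along the optical axis (not along the pixel's ray), 0 where there is no reading.
- get_calibration(name): a dict with "intrinsics" (3x3 intrinsics, pixels), "dist" ([k1, k2, p1, p2, k3] as OpenCV has them; the pictures are not rectified), "xyz" and "attitude" of the camera in the world. Camera axes: x right, y down, z forward; pixel columns grow to the right and rows downward; lengths in mm; the calibration is good to about 2 mm. A picture is of the moment at which its call begins. get_calibration takes no time and is no camera call.
- job_done(): hands the job in; it is judged then, once.
The state is a dict: "clock": time; "joints": joint angles; "joint_vel": joint speeds; "joint_efforts": joint torques, N m; "position": TCP position; "ee_rot": TCP orientation; "contact_force": force on the tool from outside, world axes, zero at the start; "wrist_torque": the same for the moment, N m; "gripper_width": finger opening in mm; "grasp_force": force on a finger pad.
Only numpy, scipy, OpenCV 4.12 (cv2) and the standard library are available. Lean on these libraries where they do the work, as an engineer would, in place of code of your own. Each camera call takes 0.05 s, during which the arm holds its last target. There are 200 camera calls.

### The job

Slide the loose bisque tile along the table and under the stamping press, until one long side lies flat along the guide rail and its end is up against the end stop. Only once it is fully home, swing the press lever all the way down to its stop, hold it there for a moment so the stamp marks the tile, then let the lever come fully back up. Leave the tile in place and do not disturb the vase and the cup.

Things in the scene. Friction and masses are not known exactly. Their poses are not given: they have to be found in the camera images.
- tile: loose flat rectangular bisque-fired tile, off-white, 100 x 150 x 15 mm, 0.4 kg, lying on the table to the left (+y) of the press. Origin: centre of its underside; x along the 100 mm side, y along the 150 mm side, z up. Either end may go first.
- press: grey lever stamping press bolted to the table; place and yaw vary. Origin: on the table right below the stamp; z up, x to the column behind, y along the guide rail. Column: x 90 to 165 mm, 90 wide; head: x -35 to 165, y -33 to 33, z 130 to 210 mm. The tile enters from the +y side.
- rail (a point): middle of the aluminium guide rail's face, at the table (50 mm along x from the press origin). The rail is 12 mm high, 15 mm thick, and runs along the press y from -54 to 286 mm.
- stop (a point): middle of the aluminium end stop's face, at the table (at press y = -40 mm). The stop is 12 mm high and runs along the press x from -40 to 50 mm, square to the rail.
- stamp: square stamp, 56 mm wide and 26 mm high, black rubber face below, hanging under the press head on the steel ram; origin: centre of its lower face, 52 mm above the table when the lever is up. It comes down on the tile's leading part as the lever is pulled.
- seat (a point): point on the table where the centre of the tile's underside lies when the tile is home against rail and end stop (35 mm along y from the press origin); axes as the press, tile x along seat x (either way round)
- handle (a point): middle of the black crossbar grip on the lever's end: a round bar 24 mm thick, 114 mm long, lying along the press y; 200 mm from the pivot axis, toward the robot; about 0.30 m above the table when up, 0.145 m at the stop. Moves with the lever; can be pushed down from above.
- pivot (a point): point on the lever's pivot axis (parallel to the press y), level with the middle of the crossbar, 185 mm above the table
- lever (a joint): lever angle, rad: 0 fully up (arm rising 0.6 rad above level toward the robot), 0.8 at its lower stop (0.2 rad below level). A spring lifts it back; about 5 N on the grip to start it and 15 N to hold it at the stop.
- vase: bystander: off-white bisque vase, 100 mm wide, 145 mm tall; origin centre of its underside
- cup: bystander: cream cup, 84 mm wide, 90 mm tall; origin centre of its underside
There are look-alikes about, which are no part of the job. What is meant by the tile is not brown, and is the smaller of those in its own colour.

How it is judged:
By the outcome, as a careful person would: the job done as asked, in the order asked, and still so for the second after the job is handed in, with the robot touching nothing.
It also fails if it takes over 64 s, if anything falls off the work surface, if the arm or the gripper's body presses on something with over 40 N, if the wrist force passes 120 N, or if a joint passes its speed limit or range.

## Working session

There is one attempt and no reset: what is moved stays moved. The work goes in short steps, Python scripts to look and compute and a shell command to move; the robot and the scene stay as the last step left them, time stands still between calls to the robot, and variables do not carry over. Pictures are saved under pics/ and viewed, at most 10 in all, crops included, and the job is handed in when it is done.

```bash
mkdir -p pics; cat > h.py <<'E'
import numpy as np, cv2
from scipy.spatial.transform import Rotation as R
from bench import *
def cal(n):
    c=get_calibration(n); return np.array(c["intrinsics"],float),np.array(c["dist"],float),np.array(c["xyz"],float),c["attitude"]
def rot(a):
    a=np.array(a,float)
    return a if a.shape==(3,3) else R.from_quat(a).as_matrix()
def rays(n,uv):
    K,d,t,a=cal(n); p=cv2.undistortPoints(np.array(uv,float).reshape(-1,1,2),K,d)[:,0]
    return t,np.c_[p,np.ones(len(p))]@rot(a).T
def onplane(n,uv,z):
    t,r=rays(n,uv); return t+r*((z-t[2])/r[:,2])[:,None]
def cloud(n,D):
    v,u=np.mgrid[0:480,0:640]; t,r=rays(n,np.c_[u.ravel(),v.ravel()])
    return (t+r*D.reshape(-1,1)).reshape(480,640,3)
def snap(n,f):
    im,D=get_image(n); cv2.imwrite(f"pics/{f}.png",im[:,:,::-1]); np.savez(f"{f}.npz",im=im,D=D); return im,D
E
python3 - <<'E'
from h import *
for n in("scene","top"):
    snap(n,n+"0"); print(get_calibration(n))
a=[cv2.imread(f"pics/{n}0.png") for n in("scene","top")]
print(read_state())
E
```

```text
{'intrinsics': array([[477.95194682,   0.        , 317.22923863],
       [  0.        , 477.95194682, 243.77317485],
       [  0.        ,   0.        ,   1.        ]]), 'dist': array([-0.05027254,  0.        ,  0.        ,  0.        ,  0.        ]), 'xyz': array([983.56373045, 609.02680565, 784.6119524 ]), 'attitude': array([ 0.24679488,  0.85722045, -0.4328102 , -0.13015651])}
{'intrinsics': array([[621.68161034,   0.        , 311.19709634],
       [  0.        , 621.68161034, 226.91208683],
       [  0.        ,   0.        ,   1.        ]]), 'dist': array([-0.17984795,  0.        ,  0.        ,  0.        ,  0.        ]), 'xyz': array([ 427.31148048,  -94.80364647, 1569.12481217]), 'attitude': array([-0.70589525,  0.70698487, -0.02911023,  0.0322006 ])}
{'clock': 0.1, 'joints': array([ 1.42958314e+00,  3.85500174e-01,  6.78247418e-03, -4.46099813e-04,
       -1.19400516e+00, -2.58601016e-01]), 'joint_vel': array([-0.00073944, -0.00236492,  0.0035562 ,  0.00226443, -0.00018962,
       -0.00112399]), 'joint_efforts': array([-1.46345945e-05, -3.93320239e+01,  1.88926721e+01,  4.19789314e+00,
       -2.63208633e-03,  2.90934722e-06]), 'position': array([243.05813477, 575.24329324, 230.32476333]), 'ee_rot': array([ 9.80068214e-01, -1.98658817e-01, -1.50461306e-04,  9.73770766e-04]), 'contact_force': array([ 0.16523248,  0.16824035, -0.24999527]), 'wrist_torque': array([ 0.02187303, -0.02011332, -0.00506342]), 'grasp_force': 0.0, 'gripper_width': 85.35497024679245}
```

View pics/scene0.png

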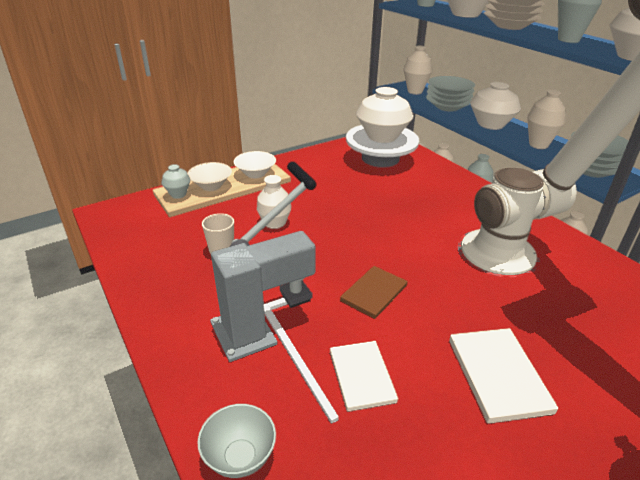

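View pics/top0.png

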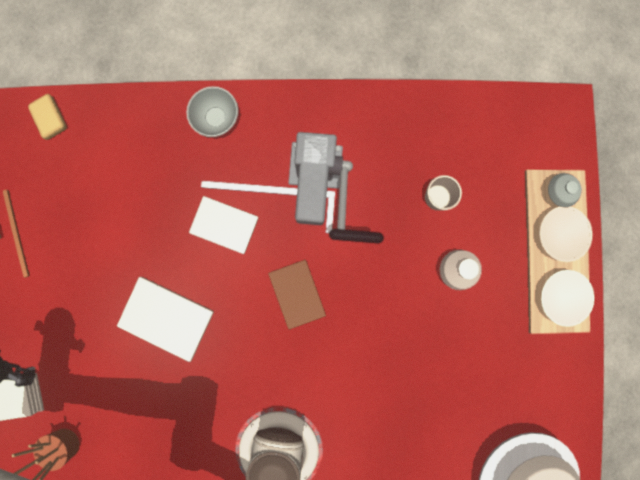

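The scene view shows the press at about (260,290), the rail running to (333,417), the stop near (285,303), and the lever with its black grip at (302,176). In the top view the rail runs from (202,184) to (330,193), the stop goes down to (329,232), and the grip is at (357,237).

There are three tile candidates in the top view: small white (223,225), large white (165,319) and brown (297,295). The small white one fits, being off-white and the smaller of the two in that colour. I'll measure it and confirm with a crop.

```bash
python3 - <<'E'
from h import *
z=np.load("top0.npz"); im=z["im"]
hsv=cv2.cvtColor(im,cv2.COLOR_RGB2HSV)
m=((hsv[:,:,1]<60)&(hsv[:,:,2]>165)).astype(np.uint8)
for c in cv2.findContours(m,0,cv2.CHAIN_APPROX_NONE)[0]:
    if cv2.contourArea(c)<150: continue
    b=cv2.boundingRect(c)
    if b[0]>350 or b[1]>370 or b[1]<120: continue
    P=onplane("top",c[:,0],15)[:,:2].astype(np.float32)
    print(b,cv2.contourArea(c),cv2.minAreaRect(P))
# tile outline in scene view
s=np.load("scene0.npz"); h2=cv2.cvtColor(s["im"],cv2.COLOR_RGB2HSV)
m2=((h2[:,:,1]<60)&(h2[:,:,2]>200)).astype(np.uint8)
for c in cv2.findContours(m2,0,cv2.CHAIN_APPROX_NONE)[0]:
    b=cv2.boundingRect(c)
    if cv2.contourArea(c)<150 or b[1]<250: continue
    P=onplane("scene",c[:,0],15)[:,:2].astype(np.float32)
    print("S",b,cv2.minAreaRect(P))
# rail/stop edges in top: face rows
for u in range(205,296,15):
    col=m[150:215,u]; r=np.where(col)[0]+150; r=r[r<199]
    if len(r):print(u,r.min(),r.max(),onplane("top",[[u,r.max()+.5]],12)[0,:2].round(1),onplane("top",[[u,r.min()-.5]],12)[0,:2].round(1))
for v in range(196,232,6):
    r=np.where(m[v,322:342])[0]+322
    if len(r):print(v,r.min(),r.max(),onplane("top",[[r.min()-.5,v]],12)[0,:2].round(1))
# grip
g=((hsv[:,:,2]<60)).astype(np.uint8); g[:,:325]=0; g[:,390:]=0;g[:220]=0;g[250:]=0
c=max(cv2.findContours(g,0,1)[0],key=cv2.contourArea); print("grip",cv2.minAreaRect(c),cv2.minAreaRect(onplane("top",c[:,0],300)[:,:2].astype(np.float32)))
h3=h2[:,:,2]<60; g=h3.astype(np.uint8); g[:,:280]=0;g[:,325:]=0;g[:155]=0;g[195:]=0
c=max(cv2.findContours(g,0,1)[0],key=cv2.contourArea); print("gripS",cv2.minAreaRect(onplane("scene",c[:,0],300)[:,:2].astype(np.float32)))
a=cv2.resize(im[120:370,100:360],None,fx=2.3,fy=2.3,interpolation=cv2.INTER_CUBIC); cv2.imwrite("pics/crop0.png",a[:,:,::-1])
E
```

```text
(117, 277, 96, 84) 4393.5 ((331.28704833984375, 282.25018310546875), (209.64405822753906, 140.20079040527344), 65.3008804321289)
(190, 197, 68, 57) 2257.0 ((568.9949951171875, 134.14273071289062), (150.897705078125, 100.2453384399414), 69.03042602539062)
(326, 191, 9, 42) 205.5 ((601.447021484375, -135.46864318847656), (20.189563751220703, 103.81058502197266), 89.77821350097656)
(201, 181, 97, 14) 532.0 ((663.0791015625, 69.70600891113281), (245.3642578125, 16.769947052001953), 85.15746307373047)
(302, 135, 30, 39) 766.0 ((748.417236328125, -102.3927001953125), (75.46112823486328, 95.14990234375), 85.37123107910156)
S (198, 404, 78, 70) ((844.5963134765625, 137.72348022460938), (134.3848419189453, 135.62811279296875), 58.365169525146484)
S (83, 378, 26, 22) ((1036.1112060546875, -91.60535430908203), (39.97727966308594, 60.50089645385742), 1.6727951765060425)
S (330, 341, 68, 68) ((571.759765625, 140.88941955566406), (151.69113159179688, 100.30474090576172), 69.25586700439453)
S (451, 329, 107, 90) ((328.7456359863281, 285.4889831542969), (211.5095672607422, 139.82815551757812), 65.10
[... 335 characters left out ...]
4453, 60.582366943359375), 3.4959609508514404)
205 181 198 [635.6 181.6] [681.9 182.4]
220 182 188 [661.1 143.5] [679.1 143.8]
235 184 189 [658.3 105.1] [673.7 105.3]
250 185 190 [655.6  66.9] [671.  67.]
265 186 192 [650.3  28.7] [668.3  28.9]
280 187 193 [647.7  -9.3] [665.6  -9.2]
295 178 194 [645.  -47.3] [688.5 -47.2]
196 326 334 [ 641.  -124.3]
202 328 333 [ 625.7 -129.3]
208 328 333 [ 610.5 -129.3]
214 327 332 [ 595.3 -126.7]
220 327 332 [ 580.1 -126.6]
226 326 330 [ 565.  -124.1]
grip ((379.0, 241.0), (0.0, 0.0), 0.0) ((508.45721435546875, -228.19778442382812), (0.0, 0.0), 0.0)
gripS ((522.4102172851562, -175.0733642578125), (128.4923095703125, 23.987279891967773), 83.77828979492188)
```

View pics/crop0.png

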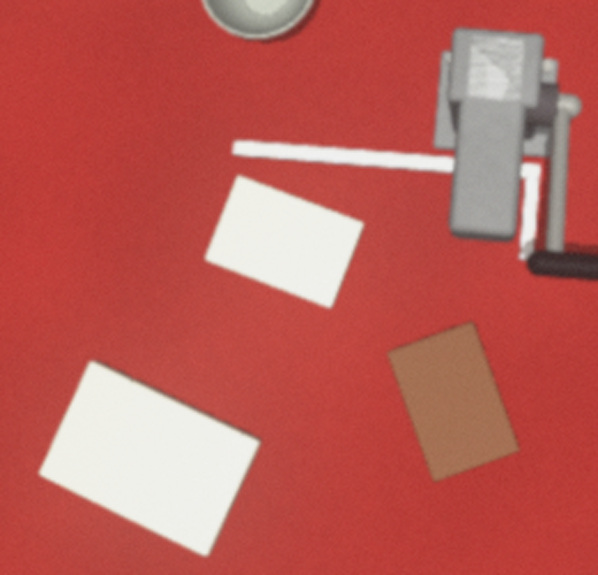

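The crop confirms it. The small off-white tile at crop (284,242) is 150x100, while the other off-white one is 210x140, so this is the tile. Estimates: tile centre (570,137) with its long axis at 69°, rail direction 85.2°, and press origin about (594,-85). I'll start by squaring the tile to the rail with a two-finger push on its near long side.

```bash
python3 -m creep '{"translation":[[22.9,-43.4,0],[22.9,-43.4,0],[22.9,-43.4,0],[22.9,-43.4,0],[22.9,-43.4,-5],[22.9,-43.4,-10],[22.9,-43.4,-15],[22.9,-43.4,-18]],"delta_rot":[[0,0,6],[0,0,12],[0,0,18.1],[0,0,18.1],[0,0,18.1],[0,0,18.1],[0,0,18.1],[0,0,18.1]],"hand":[6,6,6,6,6,6,6,6]}'
```

```text
clock: 1.1
position: [455.4, 174.2, 99.9]
ee_rot: [0.999, -0.042, 0.001, -0.001]
contact_force: [0.2, 1.3, -0.0]
gripper_width: 59.9
grasp_force: 0.0
```

```bash
python3 -m creep '{"translation":[[0,0,0],[0,0,0]],"delta_rot":[[0,0,0],[0,0,0]],"hand":[6,6]}'
```

```text
clock: 1.35
position: [455.0, 176.0, 100.8]
ee_rot: [0.999, -0.042, 0.0, -0.0]
contact_force: [1.0, 0.3, 0.6]
gripper_width: 60.2
grasp_force: 0.0
```

```bash
python3 -m creep '{"translation":[[1.7,-3.5,-3],[1.7,-3.5,-6],[1.7,-3.5,-8.5],[1.7,-3.5,-9.2],[1.7,-3.5,-9.5],[1.7,-3.5,-9.8],[1.7,-3.5,-9.8]],"delta_rot":[[0,0,0],[0,0,0],[0,0,0],[0,0,0],[0,0,0],[0,0,0],[0,0,0]],"hand":[6,6,6,6,6,6,6]}'
```

```text
clock: 2.22
position: [471.7, 141.0, 3.0]
ee_rot: [0.999, -0.042, 0.001, -0.0]
contact_force: [-0.3, 0.0, -0.6]
gripper_width: 60.5
grasp_force: 0.0
```

```bash
python3 -m creep '{"translation":[[0,-1,0],[0.9,-1.1,0],[1.9,-1.2,0],[2.8,-1.3,0],[3.7,-1.4,0],[4.6,-1.4,0],[5.5,-1.5,0],[6.2,-1.5,0]],"delta_rot":[[0,0,0],[0,0,0],[0,0,0],[0,0,0],[0,0,0],[0,0,0],[0,0,0],[0,0,0]],"hand":[6,6,6,6,6,6,6,6]}'
python3 - <<'E'
from h import *
im,D=snap("scene","s1")
h2=cv2.cvtColor(im,cv2.COLOR_RGB2HSV)
m2=((h2[:,:,1]<60)&(h2[:,:,2]>200)).astype(np.uint8)
for c in cv2.findContours(m2,0,cv2.CHAIN_APPROX_NONE)[0]:
    b=cv2.boundingRect(c)
    if cv2.contourArea(c)<150 or b[1]<250: continue
    print(b,cv2.minAreaRect(onplane("scene",c[:,0],15)[:,:2].astype(np.float32)))
E
```

```text
clock: 3.22
position: [534.1, 125.5, 2.3]
ee_rot: [0.999, -0.042, 0.0, -0.0]
contact_force: [-1.4, -1.3, 0.5]
gripper_width: 60.0
grasp_force: 0.9
(198, 404, 78, 70) ((844.5040283203125, 137.7787628173828), (134.3844757080078, 135.84361267089844), 58.375816345214844)
(78, 371, 33, 31) ((1042.582763671875, -99.44749450683594), (52.45700454711914, 82.76172637939453), 1.6727951765060425)
(315, 353, 81, 70) ((600.41162109375, 152.004638671875), (151.41302490234375, 98.52717590332031), 85.6864013671875)
(465, 347, 93, 72) ((337.7230529785156, 304.5396728515625), (171.03683471679688, 139.76161193847656), 64.84648132324219)
(276, 328, 62, 92) ((666.3613891601562, 72.87539672851562), (252.71849060058594, 16.055145263671875), 85.27740478515625)
(0, 300, 75, 160) ((1126.4893798828125, -232.65737915039062), (446.1673278808594, 137.68707275390625), 85.44095611572266)
(15, 279, 19, 19) ((1124.336669921875, -489.4444580078125), (68.64777374267578, 38.957950592041016), 89.55758666992188)
```

View pics/s1.png

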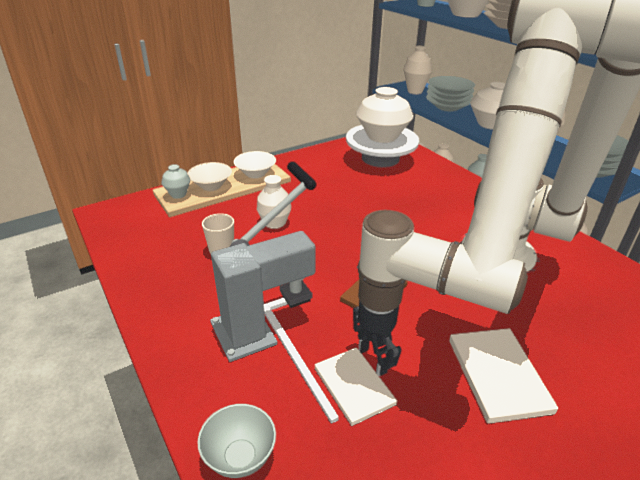

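The tile, at scene (355,388), is now square to the rail with roughly 15 mm still to go. I'll push it gently to the rail.

```bash
python3 -m creep '{"translation":[[0.5,-0.05,0],[1.0,-0.1,0],[1.2,-0.1,0],[1.4,-0.1,0],[1.6,-0.1,0],[1.6,-0.1,0]],"delta_rot":[[0,0,0],[0,0,0],[0,0,0],[0,0,0],[0,0,0],[0,0,0]],"hand":[6,6,6,6,6,6]}'
```

```text
clock: 4.03
position: [549.6, 124.5, 2.4]
ee_rot: [0.999, -0.042, 0.0, -0.0]
contact_force: [-3.4, -0.2, -0.2]
gripper_width: 59.5
grasp_force: 1.3
```

```bash
python3 -m creep '{"translation":[[0.2,0,0],[0.3,0,0],[0.4,0,0],[0.4,0,0]],"delta_rot":[[0,0,0],[0,0,0],[0,0,0],[0,0,0]],"hand":[6,6,6,6]}'
```

```text
clock: 4.53
position: [549.9, 124.3, 2.4]
ee_rot: [0.999, -0.042, -0.003, 0.001]
contact_force: [-12.8, 3.8, 8.8]
gripper_width: 60.0
grasp_force: 6.5
```

Rail contact is confirmed: −12.8 N, at the x predicted for the rail face. Next I'll back off, lift, turn 90° and go round to the tile's +y end.

```bash
python3 -m creep '{"translation":[[-3,0,0],[-3,0,5],[-3,6,7],[0,10,7],[3,13.1,7],[6,13.1,7],[6,13.1,7],[6,13.1,7]],"delta_rot":[[0,0,0],[0,0,0],[0,0,-10],[0,0,-20],[0,0,-30],[0,0,-40],[0,0,-50],[0,0,-60]],"hand":[6,6,6,6,6,6,6,6]}' && python3 -m creep '{"translation":[[0,0,0],[0,0,0],[0,0,0],[0,0,0]],"delta_rot":[[0,0,-10],[0,0,-20],[0,0,-30],[0,0,-30]],"hand":[6,6,6,6]}'
python3 - <<'E'
from h import *
im,D=snap("top","t2")
h2=cv2.cvtColor(im,cv2.COLOR_RGB2HSV)
m2=((h2[:,:,1]<60)&(h2[:,:,2]>165)).astype(np.uint8)
for c in cv2.findContours(m2,0,cv2.CHAIN_APPROX_NONE)[0]:
    b=cv2.boundingRect(c)
    if cv2.contourArea(c)<150 or b[0]>350 or not 120<b[1]<350: continue
    print(b,cv2.minAreaRect(onplane("top",c[:,0],15)[:,:2].astype(np.float32)))
s=read_state(); print(s["position"],R.from_quat(s["ee_rot"]).as_matrix()[:,1],s["joints"])
E
```

```text
clock: 5.52
position: [615.2, 256.2, 72.5]
ee_rot: [0.843, -0.538, 0.001, -0.002]
contact_force: [-0.3, 0.5, -0.5]
gripper_width: 59.8
grasp_force: 0.0
clock: 6.02
position: [614.6, 256.1, 72.8]
ee_rot: [-0.678, 0.735, -0.0, 0.001]
contact_force: [0.7, -1.4, -0.0]
gripper_width: 59.8
grasp_force: 0.0
(79, 348, 96, 97) ((136.31646728515625, 405.7275390625), (200.67156982421875, 224.52865600585938), 36.58150863647461)
(79, 305, 50, 60) ((294.4799499511719, 448.77337646484375), (125.74506378173828, 119.12641906738281), 25.774456024169922)
(127, 277, 85, 84) ((331.3358154296875, 283.279541015625), (208.22613525390625, 137.4263916015625), 64.59425354003906)
(41, 207, 70, 114) ((474.0324401855469, 506.9344482421875), (262.49151611328125, 144.92369079589844), 26.965322494506836)
(326, 191, 9, 42) ((601.4503173828125, -135.46865844726562), (20.189563751220703, 103.81717681884766), 89.77821350097656)
(86, 184, 52, 47) ((616.4497680664062, 431.82720947265625), (96.85881805419922, 113.81695556640625), 36.80260467529297)
(189, 181, 109, 49) ((614.7177124023438, 85.32099914550781), (268.34906005859375, 115.82217407226562), 85.17631530761719)
(300, 135, 32, 42) ((744.7467651367188, -99.30424499511719), (78.71377563476562, 106.2080078125), 89.69026184082031)
[614.35121359 255.94427677  72.69999417] [-0.99672456  0.08084665 -0.00199253] [ 6.37390652e-01  5.88051826e-01 -7.69320044e-02  4.73634123e-04
 -9.03491312e-01 -7.18617240e-01]
```

View pics/t2.png

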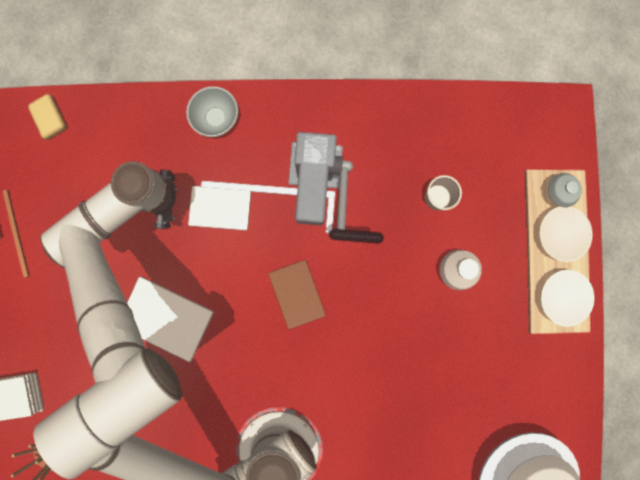

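The tile at top (220,209) lies flat along the rail, and the gripper is beyond its end at (165,200). I'll lower and push along the rail.

```bash
python3 -m creep '{"translation":[[0,0,-4],[0,0,-6.5],[0,0,-7],[-0.1,-1,-7],[-0.2,-2,-7],[-0.2,-3,-7],[-0.3,-4,-7],[-0.35,-5,-7]],"delta_rot":[[0,0,0],[0,0,0],[0,0,0],[0,0,0],[0,0,0],[0,0,0],[0,0,0],[0,0,0]],"hand":[6,6,6,6,6,6,6,6]}'; python3 -m creep '{"translation":[[-0.1,-1,0],[-0.2,-2,0],[-0.2,-3,0],[-0.3,-4,0],[-0.4,-5,0],[-0.5,-6,0],[-0.55,-7,0],[-0.6,-8,0]],"delta_rot":[[0,0,0],[0,0,0],[0,0,0],[0,0,0],[0,0,0],[0,0,0],[0,0,0],[0,0,0]],"hand":[6,6,6,6,6,6,6,6]}'
```

```text
clock: 7.08
position: [610.3, 206.6, 3.8]
ee_rot: [-0.677, 0.736, 0.0, 0.002]
contact_force: [-3.3, 6.0, 1.8]
gripper_width: 60.4
grasp_force: 3.2
clock: 8.07
position: [603.6, 127.0, 3.8]
ee_rot: [-0.677, 0.736, 0.001, 0.002]
contact_force: [-5.6, 10.9, 2.9]
gripper_width: 59.8
grasp_force: 4.6
```

```bash
python3 -m creep '{"translation":[[-0.15,-1,0],[-0.25,-2,0],[-0.35,-3,0],[-0.42,-4,0],[-0.5,-5,0],[-0.6,-6,0],[-0.68,-7,0],[-0.75,-8,0]],"delta_rot":[[0,0,0],[0,0,0],[0,0,0],[0,0,0],[0,0,0],[0,0,0],[0,0,0],[0,0,0]],"hand":[6,6,6,6,6,6,6,6]}'
```

```text
clock: 9.07
position: [596.6, 46.2, 3.7]
ee_rot: [-0.677, 0.736, 0.0, 0.001]
contact_force: [-3.2, 6.8, 2.0]
gripper_width: 60.0
grasp_force: 3.4
```

```bash
python3 -m creep '{"translation":[[-0.05,-0.3,0],[-0.07,-0.6,0],[-0.08,-0.8,0],[-0.1,-1.0,0],[-0.1,-1.0,0]],"delta_rot":[[0,0,0],[0,0,0],[0,0,0],[0,0,0],[0,0,0]],"hand":[6,6,6,6,6]}'
```

```text
clock: 9.7
position: [595.8, 37.6, 3.7]
ee_rot: [-0.677, 0.736, 0.0, 0.002]
contact_force: [-2.8, 10.9, 3.3]
gripper_width: 60.1
grasp_force: 5.2
```

```bash
python3 -m creep '{"translation":[[0,-0.1,0],[0,-0.2,0],[0,-0.3,0],[0,-0.3,0]],"delta_rot":[[0,0,0],[0,0,0],[0,0,0],[0,0,0]],"hand":[6,6,6,6]}'; python3 - <<'E'
from h import *
for n,f in(("scene","s3"),("top","t3")):
    im,D=snap(n,f)
a=cv2.imread("pics/s3.png")[250:450,200:420]; b=cv2.imread("pics/t3.png")[120:260,180:370]
cv2.imwrite("pics/c3.png",np.vstack([cv2.resize(a,(440,400-100)),cv2.resize(b,(440,300))]) if 0 else np.hstack([cv2.resize(a,(400,364)),cv2.resize(b,(400,364))]))
E
```

```text
clock: 10.2
position: [596.0, 37.4, 3.7]
ee_rot: [-0.677, 0.736, 0.001, 0.003]
contact_force: [-4.8, 22.1, 4.7]
gripper_width: 59.9
grasp_force: 10.3
```

View pics/c3.png

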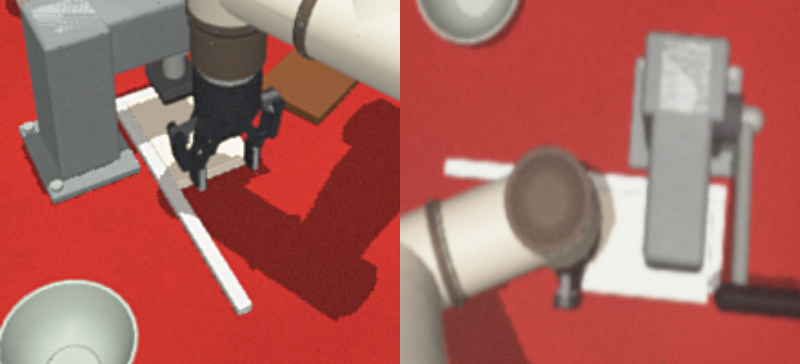

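It stopped at 22 N where predicted (tool y 37.4), and both crops show the tile against rail and stop. I'll retract, raise and check the fit unobstructed.

```bash
python3 -m creep '{"translation":[[0.3,2,0],[0.3,4,0],[0.3,4,5],[0.3,4,11],[0.3,4,17],[0.3,4,23],[-1,4,29],[-3,4,35]],"delta_rot":[[0,0,0],[0,0,0],[0,0,0],[0,0,0],[0,0,0],[0,0,0],[0,0,0],[0,0,0]],"hand":[6,6,6,6,4,2,0,0]}' && python3 -m creep '{"translation":[[-3,-3,0],[-5,-8,0],[-5,-14,0],[-5,-20,0],[-5,-25,0],[-5,-25,0]],"delta_rot":[[0,0,0],[0,0,0],[0,0,0],[0,0,0],[0,0,0],[0,0,0]],"hand":[0,0,0,0,0,0]}'
cat > chk.py <<'E'
from h import *
import sys
k=sys.argv[1]
a,_=snap("scene","s"+k); b,_=snap("top","t"+k)
cv2.imwrite(f"pics/c{k}.png",np.hstack([cv2.resize(x,(400,364),interpolation=cv2.INTER_CUBIC)[:,:,::-1] for x in(a[260:400,220:374],b[120:260,200:354])]))
h2=cv2.cvtColor(b,cv2.COLOR_RGB2HSV); m=((h2[:,:,1]<60)&(h2[:,:,2]>165)).astype(np.uint8); m[:,354:]=0;m[:175]=0
def line(pts): p=onplane("top",pts,14)[:,:2].astype(np.float32); return p
e=[]
for u in list(range(258,292,3)):
    r=np.where(m[195:260,u])[0]+195
    if len(r): e.append((u,r.max()+.5))
p=line(e); v=cv2.fitLine(p,cv2.DIST_HUBER,0,.01,.01).ravel(); print("near edge ang",np.degrees(np.arctan2(v[1],v[0]))%180, v[2:])
e=[]
for w in range(200,228,3):
    r=np.where(m[w,235:290])[0]+235
    if len(r): e.append((r.min()-.5,w))
p=line(e); v=cv2.fitLine(p,cv2.DIST_HUBER,0,.01,.01).ravel(); print("left end ang",np.degrees(np.arctan2(v[1],v[0]))%180, v[2:])
E
python3 chk.py 4
```

```text
clock: 11.3
position: [565.1, 72.2, 353.4]
ee_rot: [-0.677, 0.736, -0.0, -0.0]
contact_force: [0.2, -0.2, 0.4]
gripper_width: -0.3
grasp_force: 0.0
clock: 12.05
position: [514.9, -180.4, 351.1]
ee_rot: [-0.675, 0.738, 0.0, -0.001]
contact_force: [0.7, 0.6, -0.5]
gripper_width: -0.2
grasp_force: 0.0
near edge ang 91.50376 [481.1005    11.072269]
left end ang 0.59239745 [596.8877  105.47159]
```

View pics/c4.png

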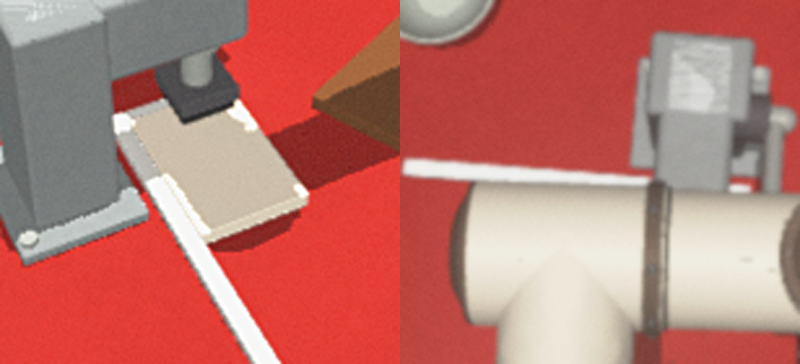

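The scene crop shows the tile flush along the rail, with its leading end at the stop under the raised stamp. The arm hides the top view. Before pressing I'll check the numbers in the scene view.

```bash
python3 - <<'E'
from h import *
im=np.load("s4.npz")["im"]
th=np.radians(85.2); yP=np.array([np.cos(th),np.sin(th)]); xP=np.array([yP[1],-yP[0]]); O=np.array([593.9,-84.8])
h=cv2.cvtColor(im,cv2.COLOR_RGB2HSV); m=((h[:,:,1]<70)&(h[:,:,2]>125)).astype(np.uint8)
m[:260]=0;m[:,:262]=0; m[:,372:]=0; m[430:]=0
c=max(cv2.findContours(m,0,1)[0],key=cv2.contourArea)
for z in(15,12):
    q=cv2.approxPolyDP(c,3,True)[:,0]; P=onplane("scene",q,z)[:,:2]-O
    print(z,[(tuple(map(int,a)),b.round(1).tolist()) for a,b in zip(q,np.c_[P@xP,P@yP])])
E
```

```text
15 [((263, 304), [59.6, -49.7]), ((264, 314), [70.2, -18.3]), ((330, 422), [70.3, 292.5]), ((337, 420), [56.9, 294.7]), ((299, 353), [49.4, 120.7]), ((333, 340), [-31.1, 121.5]), ((338, 334), [-49.2, 111.3]), ((311, 298), [-49.0, -17.4]), ((291, 308), [7.3, -8.2]), ((283, 298), [9.8, -47.3])]
12 [((263, 304), [58.6, -52.7]), ((264, 314), [69.2, -21.2]), ((330, 422), [69.2, 290.8]), ((337, 420), [55.9, 293.0]), ((299, 353), [48.3, 118.4]), ((333, 340), [-32.5, 119.1]), ((338, 334), [-50.7, 108.9]), ((311, 298), [-50.5, -20.3]), ((291, 308), [6.1, -11.1]), ((283, 298), [8.6, -50.3])]
```

Both rear corners read about the same press y (120.7 and 121.5 on the lower edge), and the near corner is at (-49,111) against an expected (-50,110). The tile is home and square, so on to the lever.

```bash
python3 -m creep '{"translation":[[0.6,0.4,-2],[0.6,0.4,-3.5],[0.6,0.4,-4],[0.4,0.4,-4.5],[0.1,0.4,-5],[-0.2,0.4,-5.5],[-0.2,0.4,-5.5]],"delta_rot":[[0,0,0],[0,0,0],[0,0,0],[0,0,0],[0,0,0],[0,0,0],[0,0,0]],"hand":[0,0,0,0,0,0,0]}'
```

```text
clock: 13.02
position: [513.4, -173.0, 298.1]
ee_rot: [-0.677, 0.736, -0.0, 0.001]
contact_force: [-2.0, 2.8, 5.8]
gripper_width: 0.0
grasp_force: 2.6
```

```bash
python3 -m creep '{"translation":[[-0.6,0,-1.1],[-1.1,0.1,-2.2],[-1.4,0.1,-3.1],[-1.7,0.1,-4.1],[-2.0,0.2,-5.0],[-2.2,0.2,-6.0],[-2.4,0.2,-7],[-2.5,0.2,-8]],"delta_rot":[[0,0,0],[0,0,0],[0,0,0],[0,0,0],[0,0,0],[0,0,0],[0,0,0],[0,0,0]],"hand":[0,0,0,0,0,0,0,0]}'; python3 -m creep '{"translation":[[-0.1,0,-1],[-0.1,0,-2],[0,0,-3],[0,0,-4],[0.1,0,-5],[0.2,0,-5.6]],"delta_rot":[[0,0,0],[0,0,0],[0,0,0],[0,0,0],[0,0,0],[0,0,0]],"hand":[0,0,0,0,0,0]}'
```

```text
clock: 14.02
position: [486.8, -172.2, 218.1]
ee_rot: [-0.677, 0.736, 0.0, -0.002]
contact_force: [-6.8, 0.7, 9.7]
gripper_width: -0.3
grasp_force: 4.9
clock: 14.78
position: [488.8, -172.5, 161.9]
ee_rot: [-0.677, 0.736, 0.001, -0.002]
contact_force: [-7.4, 0.0, 11.7]
gripper_width: -0.2
grasp_force: 5.6
```

```bash
python3 -m creep '{"translation":[[0.05,0,-0.3],[0.1,0,-0.5],[0.1,0,-0.7],[0.1,0,-0.7]],"delta_rot":[[0,0,0],[0,0,0],[0,0,0],[0,0,0]],"hand":[0,0,0,0]}'
```

```text
clock: 15.28
position: [489.6, -172.5, 156.7]
ee_rot: [-0.677, 0.736, 0.001, -0.002]
contact_force: [-10.8, 1.7, 18.4]
gripper_width: 0.4
grasp_force: 9.4
```

```bash
python3 -m creep '{"translation":[[0,0,-0.2],[0,0,-0.3],[0,0,-0.3],[0,0,-0.3],[0,0,-0.3],[0,0,-0.3],[0,0,-0.3],[0,0,-0.3]],"delta_rot":[[0,0,0],[0,0,0],[0,0,0],[0,0,0],[0,0,0],[0,0,0],[0,0,0],[0,0,0]],"hand":[0,0,0,0,0,0,0,0]}'; python3 - <<'E'
from h import *
a,_=snap("scene","s5"); cv2.imwrite("pics/c5.png",cv2.resize(a[130:400,200:420],None,fx=2.2,fy=2.2)[:,:,::-1])
E
```

```text
clock: 16.27
position: [489.7, -172.6, 156.1]
ee_rot: [-0.678, 0.736, -0.0, -0.002]
contact_force: [-14.6, 4.0, 30.4]
gripper_width: 0.0
grasp_force: 15.2
```

View pics/c5.png

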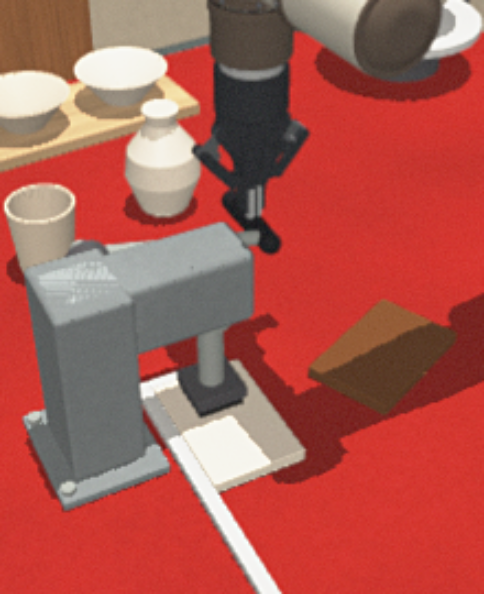

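The lever is at its stop: force rose to 30 N with no further motion and the stamp, at crop (212,385), is on the tile. I've held it for over a second, so I'll let it up along the arc.

```bash
python3 -m creep '{"translation":[[0,0,0.5],[-0.1,0,2],[-0.3,0,4],[-0.3,0,6],[-0.2,0,7.5],[0,0,8.5],[0.5,0,10],[1.0,0,11.5]],"delta_rot":[[0,0,0],[0,0,0],[0,0,0],[0,0,0],[0,0,0],[0,0,0],[0,0,0],[0,0,0]],"hand":[0,0,0,0,0,0,0,0]}' && python3 -m creep '{"translation":[[0.6,0,1],[1.3,0,2.2],[1.9,0,3.3],[2.2,0,4.3],[2.2,0,6],[2.2,0,8],[-2,0,10],[-6,0,10]],"delta_rot":[[0,0,0],[0,0,0],[0,0,0],[0,0,0],[0,0,0],[0,0,0],[0,0,0],[0,0,0]],"hand":[0,0,0,0,0,0,0,0]}' && python3 -m creep '{"translation":[[-5,2,0],[-10,4,0],[-15,10,0],[-16,16,0],[-16,22,0],[-16,28,0],[-16,30,0],[-16,30,0]],"delta_rot":[[0,0,0],[0,0,0],[0,0,0],[0,0,0],[0,0,0],[0,0,0],[0,0,0],[0,0,0]],"hand":[0,0,0,0,0,0,0,0]}'
python3 - <<'E'
from h import *
a,_=snap("scene","s6"); b,_=snap("top","t6"); cv2.imwrite("pics/c6.png",np.hstack([cv2.resize(x,(400,400))[:,:,::-1] for x in(a[140:400,180:440],b[120:310,200:390])]))
E
```

```text
clock: 17.32
position: [502.4, -171.8, 266.5]
ee_rot: [-0.677, 0.736, -0.001, 0.0]
contact_force: [0.9, 0.1, 1.6]
gripper_width: 0.0
grasp_force: 1.0
clock: 18.32
position: [441.5, -171.1, 366.4]
ee_rot: [-0.677, 0.736, -0.0, 0.001]
contact_force: [-0.7, -0.4, -0.1]
gripper_width: 0.1
grasp_force: 0.0
clock: 19.32
position: [281.0, 130.2, 365.1]
ee_rot: [-0.678, 0.735, 0.0, -0.001]
contact_force: [0.1, -0.1, -0.1]
gripper_width: 0.1
grasp_force: 0.0
```

View pics/c6.png

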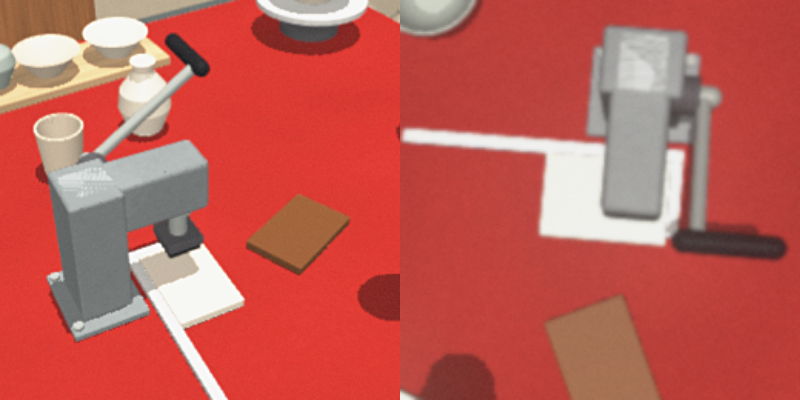

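The lever is fully up with its grip at crop (187,53), the tile is flush in the corner, and vase and cup are untouched. One last numeric check of the end edge.

```bash
python3 chk.py 7
```

```text
near edge ang 84.81973 [548.8761     -7.2210813]
left end ang 174.66426 [596.67194   22.690739]
```

```bash
python3 -c "from bench import job_done; print(job_done())"
```

```text
the job is handed in; nothing more can be done
None
```

The job is handed in at about 19 s of the 64 s. By the camera check the tile is home against the rail and end stop; the lever was pressed to its stop, held for about 1 s and is fully back up, and the vase and cup were not touched.

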